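Feed the split log into the fire ring through its stoking gap

TASK

Lay the fuel for the next fire: push the split log end-first along the slab, through the narrow gap between the two front stones of the fire ring, until its leading end meets the back stone inside. Only push it with the fingertips or the outside of the fingers: do not take it between the fingers, lift it or roll it over. Leave the cooker lid, the jar, the tongs and the soap dispenser where they are.

Things in the scene. Friction and masses are not known exactly. Their poses are not given: they have to be found in the camera images.
- hearth: Cold fire ring of five grey fieldstones fixed to the slab, 236 mm deep, 286 wide, 70 to 85 high, open on top. Origin: on the slab, middle of the outer edge of the stoking gap; x runs level through the gap into the ring, y across it. The gap between the two front stones is 62 mm wide, its upright faces straight from x = 12 to 62 mm, corners eased by 12 mm; the ring outside spans y = -143 to 143 mm.
- back_face (a point): Point on the inner face of the fire ring's back stone, straight in from the gap: 160 mm along the hearth's x from its origin, on the middle line, 20 mm above the slab. The face is flat, upright, 145 mm wide and square to the hearth's x. Behind the gap the ring widens to about 150 mm inside.
- log_centre (a point): Centre, 20 mm above the slab, of a loose split log: half-round firewood 220 mm long (x), 54 wide (y), 40 high (z), bark up, flat side down, sides upright for the lowest 18 mm, ends square; 0.19 to 0.38 kg, slides with 1 to 4 N. It starts outside, 35 to 85 mm short of the gap, up to 45 mm off its middle line, turned up to 0.3 rad from the hearth's x. Home, its rear 60 mm stick out.
- cooker_lid: Loose steel pressure-cooker lid, right side up, 200 mm across and 29 mm high, with a weight on its middle up to 64 mm and a black handle that reaches 229 mm from the middle along its x. Origin: centre of the underside. Not part of the job.
- jar: Loose glazed ceramic jar with a lid, 102 mm across, 146 mm high. Origin: centre of the underside. Not part of the job.
- tongs: Loose pair of steel chimta tongs lying on the slab beside the log: two flat arms, together 300 mm long (along x), up to 50 mm across and 20 mm high. Origin on the slab in their middle. Not part of the job.
- dispenser: Loose empty push-button soap dispenser, 66 mm across, 156 mm high, spout along its -x. Origin: centre of the underside. Not part of the job.
Things that resemble listed ones, but are neither listed nor needed, are in the scene too. There is more than one size of the part that bears log_centre; the job needs the middle-sized.

How it is judged (in metres and radians):
On the way:
1. the leading end of the log is between the two front stones, the log lying on the slab (x of log_centre in the frame of hearth between -0.085 and 0.03 m and y of log_centre in the frame of hearth between -0.025 and 0.025 m and height (world z) of log_centre below 0.026 m and angle between the x axis of log_centre and the x axis of hearth, either way round below 0.25 rad), for 0.1 s.
At the end, for the whole second after the job is handed in: The log lies flat and at rest on the slab in the stoking gap, its leading end within 8 mm of the back stone; the lid, jar, tongs and dispenser are within 20 mm of where they were (x of log_centre in the frame of hearth between 0.042 and 0.056 m and y of log_centre in the frame of hearth between -0.015 and 0.015 m and angle between the x axis of log_centre and the x axis of hearth, either way round below 0.2 rad and height (world z) of log_centre below 0.024 m and angle between log_centre's own z axis and vertical below 0.08 rad and linear speed of log below 0.01 m/s and distance of each of cooker_lid, jar, tongs, dispenser from where it was at the start of the episode below 0.02 m); the robot touches nothing.
It fails at once if the log is lifted (15 mm) or rolled or tipped (0.3 rad) (height (world z) of log_centre above 0.035 m or angle between log_centre's own z axis and vertical above 0.3 rad).
It fails at once if the log is taken between the fingers (the grasp point comes inside it) (x of the grasp point in the frame of log_centre between -0.105 and 0.105 m and y of the grasp point in the frame of log_centre between -0.022 and 0.022 m and z of the grasp point in the frame of log_centre below 0.032 m).
It fails at once if the lid, jar, tongs or dispenser is moved by more than 20 mm or knocked over (distance of any of cooker_lid, jar, tongs, dispenser from where it was at the start of the episode above 0.02 m or angle between any of jar, dispenser's own z axis and vertical above 0.5 rad).
It also fails if it takes over 64 s, if anything falls off the work surface, if the arm or the gripper's body presses on something with over 40 N, if the wrist force passes 120 N, or if a joint passes its speed limit or range.

ROBOT

A 6-joint arm with a two-finger parallel gripper is mounted at the origin on the work surface. World frame = base frame: x ahead of the robot, y to its left, z up, the work surface at z = 0. Lengths are in mm, angles in rad, forces in N, time in s.
With the tool pointing down it reaches from about 300 to 775 mm from the base axis. Payload 14.6 kg.
Tool frame: the origin (TCP) lies between the finger pads; the fingertips stand 17 mm ahead of it and the grasp point (between the pads) lies 2 mm behind it (manip.tip_reach is the distance from the TCP to the fingertips, in mm); z points along the fingers, y is the line along which they close (so a half turn about z gives the same grasp; the last joint's range is limited). The gripper opens to 94 mm and grips with 3 to 60 N. Pads are 16 mm wide; open, the fingers measure 119 mm over their backs; the gripper's body (75 mm by 177 mm) begins 78 mm behind the grasp point.
Start: joints at [1.08, 0.3, 1.521, -0, 1.321, -0.067], TCP at [226.171, 501.334, 222.446] pointing down, gripper open.
Joint ranges: [-3.03, 3.03], [-0.79, 2.21], [0.23, 2.52], [-1.04, 4.18], [0, 3.07], [-2.55, 2.55]. Speed limits (rad/s): [2.22, 2.22, 2.57, 3.14, 3.14, 3.14].

INTERFACE

Orientations are given as [roll, pitch, yaw] about the fixed x, y, z axes, in that order (R = Rz(yaw) Ry(pitch) Rx(roll)).
In Python, from cell import manip, viewer gives the robot as it stands.
- The arm moves only by the tool apply_moves, never from a script. Its argument "moves" is a list of rows, each a list of 3 entries, a list of its own where there are three numbers: the shift along the tool's x, y, z each as a share of 0.25 m, from -1 to 1, then the turn, a rotation vector about the tool's x, y, z each as a share of pi rad, from -1 to 1, then the closure, from 0 (fully open) to 1 (shut). In form: [[[dx, dy, dz], [wx, wy, wz], grip], ...]. A call has 1 to 12 rows; each row is the pose to reach, as a shift and turn from the pose commanded when the call began, along the tool's axes at that moment, turning the shorter way round; what a row does not reach only later rows make up. A row lasts 1/12 s, in which the tool goes at most 41.7 mm and 7.16 degrees, less where a joint would pass 70% of its speed; a pose out of reach is approached as far as the arm can. A call with a number of a shift or a turn outside -1 to 1 is refused whole. A call with a gripper value outside its range is refused whole. The fingers move at their own pace and stop on an object; "squeeze" is the grip in N (left out, the last holds). Time passes only in rows, so rows that repeat a pose let the fingers close. It gives the time, the measured TCP pose, the force, the opening and the grip force at its end, in the units of the state.
- manip.read_state(): the state, without advancing time (a new reading comes with each control period).
- viewer.camera(name): name is "scene" or "top"; returns the picture (480x640x3 uint8, blue, green, red); there is no depth.
- viewer.camera_info(name): a dict with "camera_matrix" (3x3 intrinsics, pixels), "k1" (the pictures are not rectified: a ray, as slopes to the right and down, at radius r is drawn at 1 + k1 r^2 times it, then the intrinsics apply), "R" (3x3) and "t" (3): a world point X has camera coordinates R X + t. Camera axes: x right, y down, z forward; pixel columns grow to the right and rows downward; lengths in mm; the calibration is good to about 2 mm. A picture is of the moment at which its call begins. camera_info takes no time and is no camera call.
- manip.sign_off(): hands the job in; it is judged then, once.
The state is a dict: "clock": time; "joints": joint angles; "qd": joint speeds; "effort": joint torques, N m; "eef_pos": TCP position; "eef_rot": TCP orientation; "wrist_force": force on the tool from outside, world axes, zero at the start; "moment": the same for the moment, N m; "finger_gap": finger opening in mm; "finger_force": force on a finger pad.
Only numpy, scipy, OpenCV 4.12 (cv2) and the standard library are available. Lean on these libraries where they do the work, as an engineer would, in place of code of your own. Each camera call takes 0.05 s, during which the arm holds its last target. There are 200 camera calls.

## Working session

There is one attempt and no reset: what is moved stays moved. The work goes in short steps, Python scripts to look and compute and a tool call to move; the robot and the scene stay as the last step left them, time stands still between calls to the robot, and variables do not carry over. Pictures are saved under pics/ and viewed, at most 10 in all, crops included, and the job is handed in when it is done.

Besides the shell and the picture viewer there is one more tool, called after "Call:" in YAML: its name, and indented under it one key for each argument. apply_moves: Moves the arm, as the interface text tells. Shift numbers are shares of 0.25 m and turn numbers shares of pi rad, none past 1 either way. Its arguments: {"type":"object","properties":{"moves":{"type":"array"},"squeeze":{"type":"number"}},"required":["moves"]}

```bash
mkdir -p pics; python3 - <<'E'
from cell import manip, viewer
import cv2, numpy as np
for n in("scene","top"):
    cv2.imwrite(f"pics/{n}0.png",viewer.camera(n)); i=viewer.camera_info(n)
    print(n,{k:np.round(np.array(v),4).tolist() for k,v in i.items()})
s=manip.read_state(); print(s)
E
```

```text
scene {'camera_matrix': [[611.3854, 0.0, 327.5341], [0.0, 611.3854, 235.4835], [0.0, 0.0, 1.0]], 'k1': -0.0358, 'R': [[-0.8749, 0.4843, 0.0062], [0.4077, 0.7434, -0.5302], [-0.2613, -0.4613, -0.8479]], 't': [479.4978, -203.9616, 1579.8158]}
top {'camera_matrix': [[581.9306, 0.0, 325.7472], [0.0, 581.9306, 236.6371], [0.0, 0.0, 1.0]], 'k1': 0.049, 'R': [[-0.02, -0.9998, -0.0082], [-0.9939, 0.0208, -0.1084], [0.1085, 0.006, -0.9941]], 't': [23.4289, 543.0479, 1533.337]}
{'clock': 0.1, 'joints': array([ 1.08040310e+00,  3.00435450e-01,  1.52151396e+00, -1.87912817e-05,
        1.32071442e+00, -6.66079956e-02]), 'qd': array([ 5.84801944e-05, -3.06821748e-03, -1.57693641e-03,  2.27217736e-03,
        1.72317964e-03,  5.77739431e-04]), 'effort': array([ 1.09648445e-03, -5.32631385e+01, -3.53290021e+01,  7.09003396e-02,
        2.34001590e-02, -8.54559431e-06]), 'eef_pos': array([226.07444742, 501.14664436, 221.93427494]), 'eef_rot': array([-3.14052265e+00, -5.31342639e-05,  2.71781206e+00]), 'wrist_force': array([-1.33371043, -0.32903909, -0.3983817 ]), 'moment': array([0.00725061, 0.02506132, 0.02708506]), 'finger_force': 0.0, 'finger_gap': 94.14952973491226}
```

View pics/top0.png

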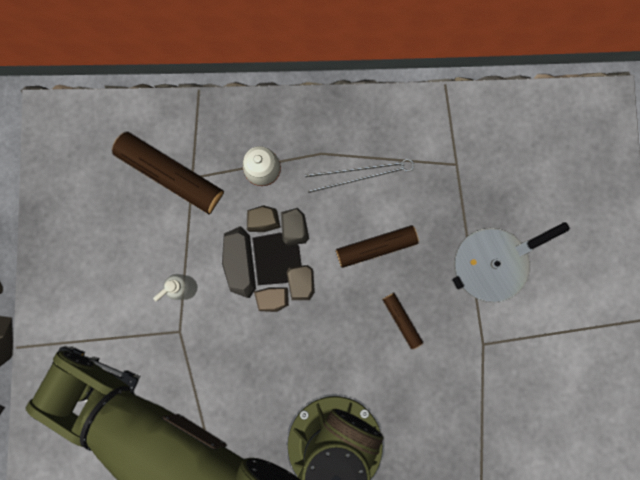

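View pics/scene0.png

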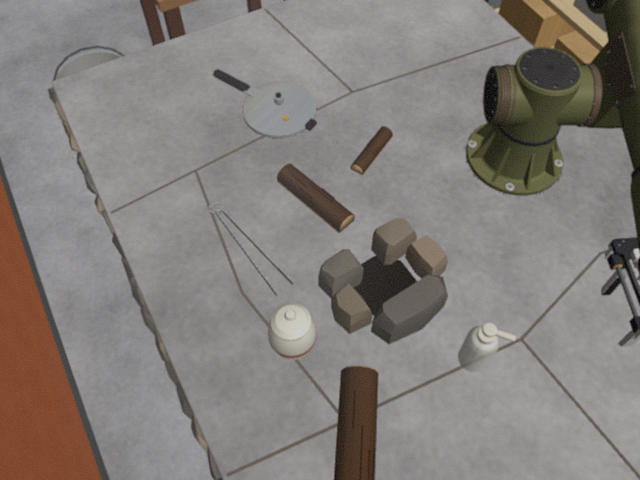

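The top view has three logs: large at (167,173), middle at (377,246) and small at (403,321). By the size given, the job needs the middle one at (377,246). The ring's gap faces right at about (300,255), with the front stones at (294,226) and (301,283) and the back stone at (238,262). I'll check this in a close crop and measure.

```bash
cat > h.py <<'E'
from cell import manip, viewer
import cv2, numpy as np
def ray(n,px,z):
    i=viewer.camera_info(n);K=np.array(i["camera_matrix"]);R=np.array(i["R"]);t=np.array(i["t"])
    px=np.atleast_2d(np.array(px,float)).reshape(-1,1,2)
    u=cv2.undistortPoints(px,K,np.array([i["k1"],0,0,0,0.])).reshape(-1,2)
    d=np.c_[u,np.ones(len(u))]@R; C=-R.T@t
    return (C+d*((z-C[2])/d[:,2])[:,None])[:,:2]
def log(img,n,near,z=18):
    hsv=cv2.cvtColor(img,cv2.COLOR_BGR2HSV)
    m=((hsv[...,1]>95)&(hsv[...,2]<130)|((hsv[...,1]>110)&(hsv[...,2]<210))).astype(np.uint8)
    m=cv2.morphologyEx(m,cv2.MORPH_CLOSE,np.ones((3,3)))
    cs,_=cv2.findContours(m,cv2.RETR_EXTERNAL,cv2.CHAIN_APPROX_NONE)
    c=[c for c in cs if cv2.contourArea(c)>300 and cv2.pointPolygonTest(c,near,True)>-5]
    w=ray(n,c[0].reshape(-1,2),z).astype(np.float32)
    r=cv2.minAreaRect(w); b=cv2.boxPoints(r); e=[b[1]-b[0],b[2]-b[1]]; e=max(e,key=np.linalg.norm)
    return np.array(r[0]),sorted(r[1]),np.arctan2(e[1],e[0])%np.pi,cv2.contourArea(c[0])
E
python3 - <<'E'
from h import *
im=cv2.imread("pics/top0.png")
cv2.imwrite("pics/crop0.png",cv2.resize(im[190:325,215:425],None,fx=3.8,fy=3.8,interpolation=cv2.INTER_CUBIC))
for p in[(377,246),(403,321),(167,173)]: print(log(im,"top",p))
E
```

```text
(array([ 516.44293213, -126.25456238]), [49.58789825439453, 220.69728088378906], np.float32(1.8591522), 1374.0)
(array([ 315.94528198, -186.18673706]), [32.696468353271484, 151.45901489257812], np.float32(0.49910176), 652.5)
(array([733.92822266, 445.54962158]), [73.1409912109375, 328.0755920410156], np.float32(0.9915343), 2953.5)
```

View pics/crop0.png

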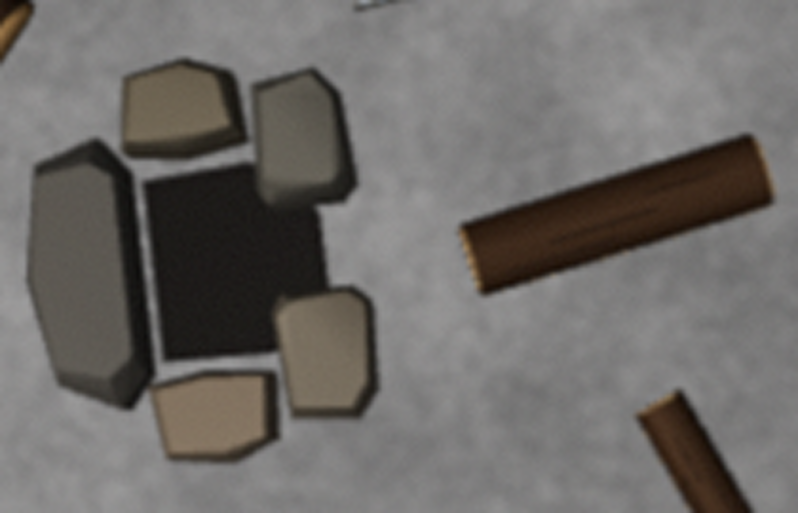

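```bash
python3 - <<'E'
from h import *
f=lambda im,r,c,k:cv2.resize(np.clip(im[r:r+60,c:c+80].astype(float)*1.5,0,255).astype(np.uint8),None,fx=k,fy=k,interpolation=cv2.INTER_CUBIC)
t=cv2.imread("pics/top0.png");s=cv2.imread("pics/scene0.png")
a=cv2.resize(np.clip(t[200:315,218:328].astype(float)*1.6,0,255).astype(np.uint8),None,fx=5,fy=5,interpolation=cv2.INTER_CUBIC)
cv2.imwrite("pics/c1.png",a)
b=cv2.resize(np.clip(s[210:345,310:455].astype(float)*1.6,0,255).astype(np.uint8),None,fx=4.4,fy=4.4,interpolation=cv2.INTER_CUBIC)
cv2.imwrite("pics/c2.png",b)
E
```

```text
(no output)
```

View pics/c1.png

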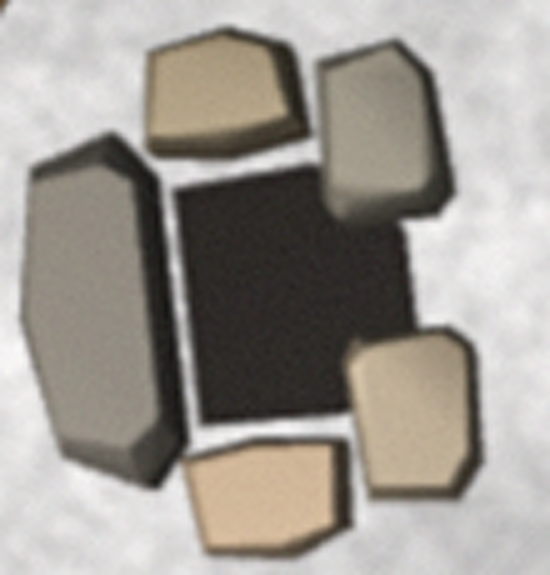

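View pics/c2.png

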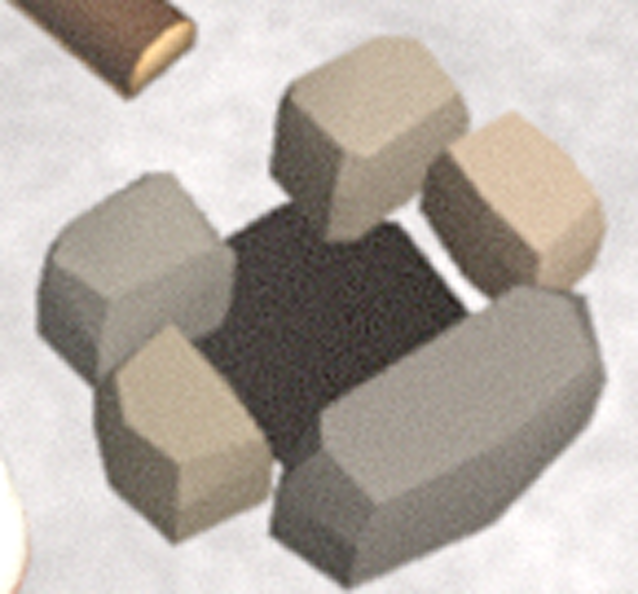

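The crop confirms the log: 220 mm long with its leading end toward the gap. In c1.png, the back face's foot runs (160,185)–(187,440), and the gap faces' feet are about (350,221)–(430,212) and (360,338)–(450,327).

```bash
python3 - <<'E'
from h import *
c=lambda *p: ray("top",np.array(p)/5+np.array([218,200])-.4,0)
back=c((160,185),(187,440)); up=c((350,221),(430,212)); lo=c((360,338),(450,327)); fr=c((455,192),(481,375)); pat=c((177,190),(203,423),(402,225),(413,325))
ang=lambda a:np.arctan2(*(a[1]-a[0])[::-1])
print("back dir",ang(back),"patch",ang(pat[:2]),ang(pat[2:]),"gap",ang(up),ang(lo),"front",ang(fr))
th=np.mean([ang(back)+np.pi/2, ang(pat[:2])+np.pi/2,ang(pat[2:])+np.pi/2])%(2*np.pi); print("gapdirs",(ang(up)+np.pi)%(2*np.pi),"th",th)
x=np.array([np.cos(th),np.sin(th)]);
if x[1]<0:x=-x
y=np.array([-x[1],x[0]])
for n,a in dict(back=back,up=up,lo=lo,fr=fr,pat=pat).items(): print(n,a.round(1).tolist(),"x",(a@x).round(1),"y",(a@y).round(1))
ym=((up@y).mean()+(lo@y).mean())/2
O=x*((back@x).mean()-160)+y*ym; print("hearth O",O,"th",np.arctan2(x[1],x[0]))
p,s,a,_=log(cv2.imread("pics/top0.png"),"top",(377,246))
d=p-O;print("log in hearth",d@x,d@y,a-np.arctan2(x[1],x[0]),"frontx",(fr@x)-O@x)
print(log(cv2.imread("pics/scene0.png"),"scene",(315,197)))
# scene check of hearth: back/gap points projected
import cv2
i=viewer.camera_info("scene")
P=[(0,0,0),(12,31,0),(12,-31,0),(62,31,0),(62,-31,0),(160,70,0),(160,-70,0)]
W=np.array([[*(O+x*a+y*b),c_] for a,b,c_ in P])
q,_=cv2.projectPoints(W,cv2.Rodrigues(np.array(i["R"]))[0],np.array(i["t"]),np.array(i["camera_matrix"]),np.array([i["k1"],0,0,0,0.]))
print(((q.reshape(-1,2)-[310,210])*4.4).round())
for n,px in dict(tongs1=(405,164),tongs2=(306,176),tongs3=(308,192),jar=(262,170),disp=(176,290),lid=(493,266),lidstub=(459,283)).items(): print(n,ray("top",px,10).round())
E
```

```text
back dir -3.042275237519775 patch -3.0373320628159273 -3.047294348790452 gap -1.479090833872879 -1.4698508760878661 front -3.0180542807836837
gapdirs 1.6625018197169141 th 4.811681084265765
back [[551.1, 220.9], [411.7, 207.0]] x [165.2 165.2] y [-570.3 -430.2]
up [[529.1, 117.2], [533.2, 73.3]] x [64.1 20.1] y [-538.1 -537.8]
lo [[465.0, 112.5], [470.0, 63.4]] x [65.9 16.5] y [-473.9 -474. ]
fr [[543.9, 59.5], [443.6, 47.0]] x [5.3 2.8] y [-547.1 -446. ]
pat [[548.2, 211.6], [420.7, 198.3], [526.3, 88.8], [471.5, 83.6]] x [156.2 155.6  36.1  36.4] y [-566.4 -438.3 -532.5 -477.5]
hearth O [502.95395051  55.30920039] th 1.670088430675972
log in hearth -182.00663605706927 4.575697247046112 0.18906376716185758 frontx [ 0.08438487 -2.36608536]Traceback (most recent call last):
  File "<stdin>", line 15, in <module>
  File "h.py", line 15, in log
    w=ray(n,c[0].reshape(-1,2),z).astype(np.float32)
            ~^^^
IndexError: list index out of range
```

Measurements fit: gap 64 mm wide (62 given), front line at about −1 mm, log 220 × 50 mm. In hearth axes the log is at (−182, 5), turned +0.19 rad. Plan: nudge the leading end square with the outside of a finger, then push the rear end with two fingertips.

Call:
apply_moves:
  moves:
    - [[-0.87, -0.93, 0], [0, 0, 0.334], 0.766]
    - [[-0.87, -0.93, 0], [0, 0, 0.334], 0.766]
    - [[-0.87, -0.93, 0], [0, 0, 0.334], 0.766]
    - [[-0.87, -0.93, 0], [0, 0, 0.334], 0.766]
    - [[-0.87, -0.93, 0], [0, 0, 0.334], 0.766]
    - [[-0.87, -0.93, 0], [0, 0, 0.334], 0.766]
    - [[-0.87, -0.93, 0], [0, 0, 0.334], 0.766]
    - [[-0.87, -0.93, 0], [0, 0, 0.334], 0.766]
    - [[-0.87, -0.93, 0], [0, 0, 0.334], 0.766]
    - [[-0.87, -0.93, 0], [0, 0, 0.334], 0.766]
    - [[-0.87, -0.93, 0], [0, 0, 0.334], 0.766]
    - [[-0.87, -0.93, 0], [0, 0, 0.334], 0.766]
  squeeze: 10

```text
clock: 1.1
eef_pos: [328.6, 200.5, 222.3]
eef_rot: [-3.141, 0.0, 1.672]
wrist_force: [-0.5, -0.3, -0.6]
finger_gap: 22.4
finger_force: 0.0
```

```bash
cat >> h.py <<'E'
O=np.array([503,55.3]);TH=1.670;X=np.array([np.cos(TH),np.sin(TH)]);Y=np.array([-X[1],X[0]])
def toH(p): d=np.array(p[:2])-O; return d@X,d@Y
def go(hx,hy,z):
    from scipy.spatial.transform import Rotation as Ro
    s=manip.read_state();R=Ro.from_euler('xyz',s["eef_rot"]);p=s["eef_pos"]
    w=np.r_[O+X*hx+Y*hy,z]
    g=Ro.from_matrix(np.array([[*X,0],[*-Y,0],[0,0,-1]]).T)
    print("now H",np.round(toH(p),1),"z",p[2].round(1),"gap",s["finger_gap"],"t",s["clock"],"F",s["wrist_force"].round(1))
    print("shift",(R.inv().apply(w-p)/250).round(3),"turn",((R.inv()*g).as_rotvec()/np.pi).round(3))
E
python3 -c "
from h import *
go(-88,100,150);go(-88,100,25)"
```

```text
now H [161.7 159.2] z 222.3 gap 22.372695939542883 t 1.1 F [-0.5 -0.3 -0.6]
shift [-0.999  0.235  0.289] turn [-0.  0.  0.]
now H [161.7 159.2] z 222.3 gap 22.372695939542883 t 1.1 F [-0.5 -0.3 -0.6]
shift [-0.999  0.235  0.789] turn [-0.  0.  0.]
```

Call:
apply_moves:
  moves:
    - [[-1, 0.235, 0], [0, 0, 0], 0.766]
    - [[-1, 0.235, 0], [0, 0, 0], 0.766]
    - [[-1, 0.235, 0], [0, 0, 0], 0.766]
    - [[-1, 0.235, 0], [0, 0, 0], 0.766]
    - [[-1, 0.235, 0], [0, 0, 0], 0.766]
    - [[-1, 0.235, 0], [0, 0, 0], 0.766]
    - [[-1, 0.235, 0.2], [0, 0, 0], 0.766]
    - [[-1, 0.235, 0.4], [0, 0, 0], 0.766]
    - [[-1, 0.235, 0.6], [0, 0, 0], 0.766]
    - [[-1, 0.235, 0.7], [0, 0, 0], 0.766]
    - [[-1, 0.235, 0.79], [0, 0, 0], 0.766]
    - [[-1, 0.235, 0.79], [0, 0, 0], 0.766]

```text
clock: 2.1
eef_pos: [408.7, -41.8, 20.0]
eef_rot: [-3.133, -0.003, 1.671]
wrist_force: [-1.1, 0.3, 0.3]
finger_gap: 22.1
finger_force: 0.0
```

```bash
python3 -c "
from h import *
go(-88,46.5,25)"
```

```text
now H [-87.3 103.5] z 20.0 gap 22.082796101717822 t 2.1 F [-1.1  0.3  0.3]
shift [-0.003  0.228 -0.022] turn [-0.003 -0.001  0.   ]
```

Call:
apply_moves:
  moves:
    - [[0, 0, -0.02], [0, 0, 0], 0.766]
    - [[0, 0.03, -0.02], [0, 0, 0], 0.766]
    - [[0, 0.06, -0.02], [0, 0, 0], 0.766]
    - [[0, 0.09, -0.02], [0, 0, 0], 0.766]
    - [[0, 0.11, -0.02], [0, 0, 0], 0.766]
    - [[0, 0.13, -0.02], [0, 0, 0], 0.766]
    - [[0, 0.15, -0.02], [0, 0, 0], 0.766]
    - [[0, 0.17, -0.02], [0, 0, 0], 0.766]
    - [[0, 0.19, -0.02], [0, 0, 0], 0.766]
    - [[0, 0.21, -0.02], [0, 0, 0], 0.766]
    - [[0, 0.225, -0.02], [0, 0, 0], 0.766]
    - [[0, 0.225, -0.02], [0, 0, 0], 0.766]

```text
clock: 3.1
eef_pos: [468.4, -37.6, 29.9]
eef_rot: [3.141, 0.0, 1.669]
wrist_force: [0.1, -1.1, 0.7]
finger_gap: 22.1
finger_force: 0.0
```

```bash
python3 -c "
from h import *
go(-88,100,150)"
```

```text
now H [-89.1  43.7] z 29.9 gap 22.09438142595851 t 3.1 F [ 0.1 -1.1  0.7]
shift [ 0.004 -0.225 -0.481] turn [ 0.  0. -0.]
```

Call:
apply_moves:
  moves:
    - [[0, -0.1, 0], [0, 0, 0], 0.766]
    - [[0, -0.2, -0.1], [0, 0, 0], 0.766]
    - [[0, -0.3, -0.3], [0, 0, 0], 0.766]
    - [[0, -0.4, -0.45], [0, 0, 0], 0.766]
    - [[0, -0.5, -0.5], [0, 0, 0], 0.766]
    - [[0, -0.5, -0.5], [0, 0, 0], 0.766]
    - [[0, -0.5, -0.5], [0, 0, 0], 0.766]
    - [[0, -0.5, -0.5], [0, 0, 0], 0.766]

```text
clock: 3.77
eef_pos: [343.5, -49.9, 154.6]
eef_rot: [3.141, 0.0, 1.668]
wrist_force: [-0.2, 0.4, -0.5]
finger_gap: 21.9
finger_force: 0.0
```

```bash
python3 - <<'E'
from h import *
im=viewer.camera("top");cv2.imwrite("pics/t1.png",im)
cv2.imwrite("pics/t1c.png",cv2.resize(im[190:390,215:545],None,fx=2.4,fy=2.4))
r=log(im,"top",(377,250));print(r,toH(r[0]),r[2]-TH)
E
```

```text
(array([ 525.98535156, -129.89552307]), [49.695011138916016, 220.0760955810547], np.float32(1.6814566), 1385.0) (np.float64(-186.56147451296303), np.float64(-4.530384050953041)) 0.011456609
```

View pics/t1c.png

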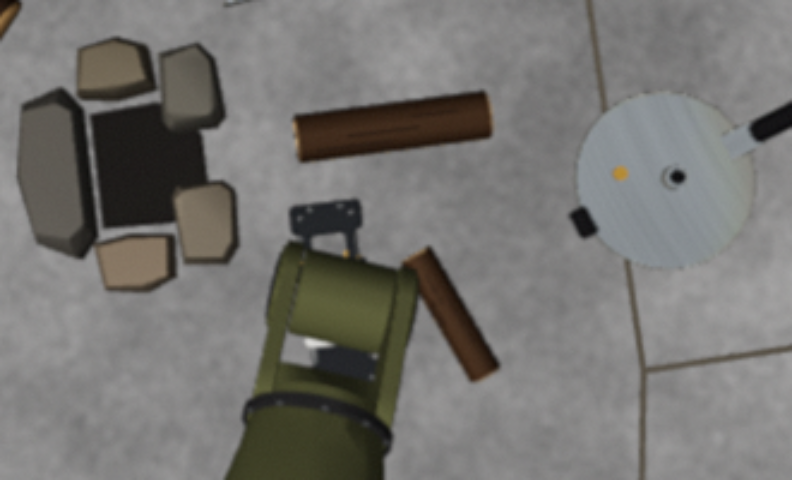

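The log is now at hearth (−187, −4.5) and square to 0.01 rad. In the crop its ends are at (297,137) and (490,115). The lid at (665,180) leaves plenty of room behind it. Next: go behind the rear end.

```bash
python3 -c "
from h import *
go(-325,-8.6,27)"
```

```text
now H [-88.8 169.1] z 154.1 gap 21.908274603598326 t 3.8167 F [-0.3  0.6 -0.2]
shift [-0.944  0.713  0.507] turn [-0.    -0.    -0.001]
```

Call:
apply_moves:
  moves:
    - [[-0.945, 0.715, 0], [0, 0, -0.01], 0.766]
    - [[-0.945, 0.715, 0], [0, 0, -0.01], 0.766]
    - [[-0.945, 0.715, 0], [0, 0, -0.01], 0.766]
    - [[-0.945, 0.715, 0], [0, 0, -0.01], 0.766]
    - [[-0.945, 0.715, 0], [0, 0, -0.01], 0.766]
    - [[-0.945, 0.715, 0], [0, 0, -0.01], 0.766]
    - [[-0.945, 0.715, 0], [0, 0, -0.01], 0.766]
    - [[-0.945, 0.715, 0], [0, 0, -0.01], 0.766]
    - [[-0.945, 0.715, 0], [0, 0, -0.01], 0.766]

```text
clock: 4.57
eef_pos: [544.7, -268.3, 150.8]
eef_rot: [-3.137, -0.003, 1.699]
wrist_force: [0.4, 0.6, -0.6]
finger_gap: 21.9
finger_force: 0.0
```

Call:
apply_moves:
  moves:
    - [[0, 0, 0.1], [0, 0, 0], 0.766]
    - [[0, 0, 0.2], [0, 0, 0], 0.766]
    - [[0, 0, 0.3], [0, 0, 0], 0.766]
    - [[0, 0, 0.4], [0, 0, 0], 0.766]
    - [[0, 0, 0.46], [0, 0, 0], 0.766]
    - [[0, 0, 0.5], [0, 0, 0], 0.766]
    - [[0, 0, 0.51], [0, 0, 0], 0.766]
    - [[0, 0, 0.51], [0, 0, 0], 0.766]
    - [[0, 0, 0.51], [0, 0, 0], 0.766]

```text
clock: 5.32
eef_pos: [544.5, -267.4, 28.2]
eef_rot: [3.141, 0.001, 1.7]
wrist_force: [0.4, 1.2, 0.2]
finger_gap: 22.1
finger_force: 0.0
```

```bash
python3 - <<'E'
from h import *
go(-188,-4.6,27)
im=viewer.camera("top");cv2.imwrite("pics/t2.png",im)
r=log(im,"top",(365,250));print(r,toH(r[0]),r[2]-TH)
E
```

```text
now H [-325.2   -9.4] z 28.2 gap 22.124631034399652 t 5.3167 F [0.4 1.2 0.2]
shift [ 0.549 -0.002  0.005] turn [0.   0.   0.01]
(array([ 567.54760742, -210.24172974]), [162.77554321289062, 377.3639221191406], np.float32(1.5424004), 2962.0) (np.float64(-270.6290158894452), np.float64(-37.93072124228661)) -0.1275996
```

Call:
apply_moves:
  moves:
    - [[0.03, 0, 0], [0, 0, 0], 0.766]
    - [[0.06, 0, 0], [0, 0, 0], 0.766]
    - [[0.08, 0, 0], [0, 0, 0], 0.766]
    - [[0.1, 0, 0], [0, 0, 0], 0.766]
    - [[0.12, 0, 0], [0, 0, 0], 0.766]
    - [[0.15, 0, 0], [0, 0, 0], 0.766]
    - [[0.18, 0, 0], [0, 0, 0], 0.766]
    - [[0.21, 0, 0], [0, 0, 0], 0.766]
    - [[0.24, 0, 0], [0, 0, 0], 0.766]
    - [[0.27, 0, 0], [0, 0, 0], 0.766]
    - [[0.29, 0, 0], [0, 0, 0], 0.766]
    - [[0.3, 0, 0], [0, 0, 0], 0.766]

```text
clock: 6.37
eef_pos: [534.4, -192.3, 27.4]
eef_rot: [-3.141, -0.0, 1.7]
wrist_force: [-0.2, -3.7, -0.3]
finger_gap: 22.2
finger_force: 1.2
```

```bash
python3 - <<'E'
from h import *
go(-190,-4.6,27)
im=viewer.camera("top");cv2.imwrite("pics/t3.png",cv2.resize(im[190:390,215:545],None,fx=2.4,fy=2.4))
E
```

```text
now H [-249.5   -6.7] z 27.4 gap 22.152801429689823 t 6.3667 F [-0.2 -3.7 -0.3]
shift [ 0.238 -0.001  0.002] turn [-0.   -0.    0.01]
```

View pics/t3.png

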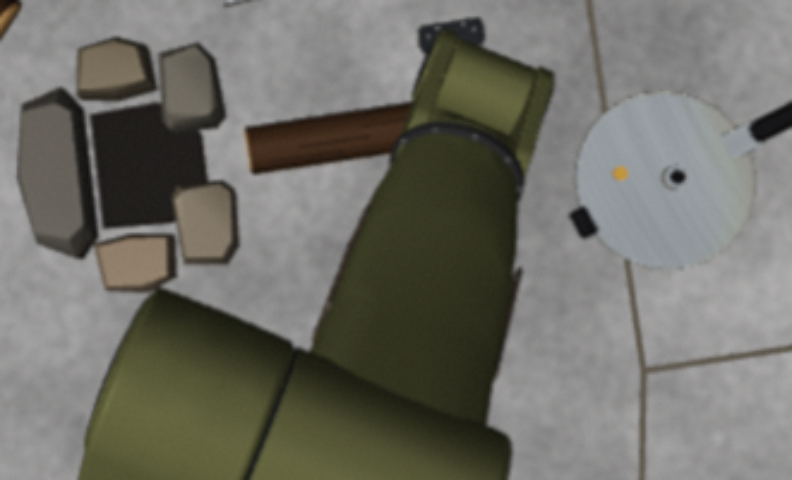

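The leading end at (250,150) is lined up with the gap at about (222,155). I'll keep pushing.

Call:
apply_moves:
  moves:
    - [[0.02, 0, 0], [0, 0, 0], 0.766]
    - [[0.04, 0, 0], [0, 0, 0], 0.766]
    - [[0.07, 0, 0], [0, 0, 0], 0.766]
    - [[0.1, 0, 0], [0, 0, 0], 0.766]
    - [[0.13, 0, 0], [0, 0, 0], 0.766]
    - [[0.16, 0, 0], [0, 0, 0], 0.766]
    - [[0.19, 0, 0], [0, 0, 0], 0.766]
    - [[0.21, 0, 0], [0, 0, 0], 0.766]
    - [[0.23, 0, 0], [0, 0, 0], 0.766]
    - [[0.25, 0, 0], [0, 0, 0], 0.766]
    - [[0.27, 0, 0], [0, 0, 0], 0.766]
    - [[0.28, 0, 0], [0, 0, 0], 0.766]

```text
clock: 7.42
eef_pos: [525.4, -123.1, 27.4]
eef_rot: [-3.141, -0.0, 1.7]
wrist_force: [0.4, -1.5, -1.0]
finger_gap: 21.9
finger_force: 0.6
```

```bash
python3 - <<'E'
from h import *
go(-69,0,27)
im=viewer.camera("top");a=im[215:300,215:425];b=viewer.camera("scene")[140:350,230:460]
cv2.imwrite("pics/t4.png",np.hstack([cv2.resize(a,(470,190)),cv2.resize(b,(322,294))[:190]]) if 0 else np.vstack([cv2.resize(a,(593,240)),cv2.resize(b,(593,541))[100:440]]))
E
```

```text
now H [-179.7   -4.6] z 27.4 gap 21.898915183310972 t 7.4167 F [ 0.4 -1.5 -1. ]
shift [ 0.443 -0.005  0.002] turn [-0.   -0.    0.01]
```

View pics/t4.png

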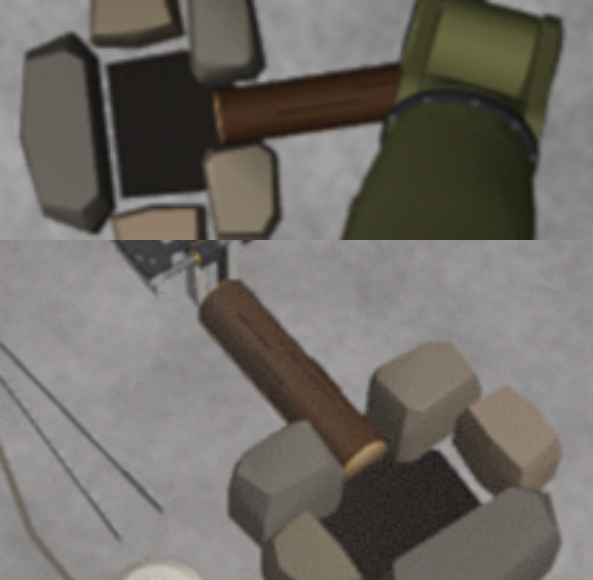

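The log's end is inside the gap, with both sides clear. Next: push to just short of the back stone, then creep to contact.

Call:
apply_moves:
  moves:
    - [[0.02, 0, 0], [0, 0, 0], 0.766]
    - [[0.05, 0, 0], [0, 0, 0], 0.766]
    - [[0.09, 0, 0], [0, 0, 0], 0.766]
    - [[0.13, 0, 0], [0, 0, 0], 0.766]
    - [[0.17, 0, 0], [0, 0, 0], 0.766]
    - [[0.21, 0, 0], [0, 0, 0], 0.766]
    - [[0.25, 0, 0], [0, 0, 0], 0.766]
    - [[0.29, 0, 0], [0, 0, 0], 0.766]
    - [[0.33, 0, 0], [0, 0, 0], 0.766]
    - [[0.36, 0, 0], [0, 0, 0], 0.766]
    - [[0.38, 0, 0], [0, 0, 0], 0.766]
    - [[0.39, 0, 0], [0, 0, 0], 0.766]

```text
clock: 8.52
eef_pos: [512.9, -26.3, 27.5]
eef_rot: [-3.142, -0.0, 1.701]
wrist_force: [1.5, -3.3, 1.5]
finger_gap: 22.0
finger_force: 1.4
```

Call:
apply_moves:
  moves:
    - [[0.006, 0, 0], [0, 0, 0], 0.766]
    - [[0.012, 0, 0], [0, 0, 0], 0.766]
    - [[0.018, 0, 0], [0, 0, 0], 0.766]
    - [[0.024, 0, 0], [0, 0, 0], 0.766]
    - [[0.03, 0, 0], [0, 0, 0], 0.766]
    - [[0.03, 0, 0], [0, 0, 0], 0.766]

```text
clock: 9.02
eef_pos: [512.0, -19.4, 27.4]
eef_rot: [-3.142, -0.0, 1.7]
wrist_force: [1.0, -0.8, 0.3]
finger_gap: 22.2
finger_force: 0.5
```

```bash
python3 - <<'E'
from h import *
go(-68,0,27)
E
```

```text
now H [-75.2  -1.5] z 27.4 gap 22.19231689083231 t 9.0167 F [ 1.  -0.8  0.3]
shift [ 0.029 -0.005  0.002] turn [-0.    -0.     0.009]
```

Creep on until the force rises.

Call:
apply_moves:
  moves:
    - [[0.004, 0, 0], [0, 0, 0], 0.766]
    - [[0.008, 0, 0], [0, 0, 0], 0.766]
    - [[0.012, 0, 0], [0, 0, 0], 0.766]
    - [[0.016, 0, 0], [0, 0, 0], 0.766]
    - [[0.02, 0, 0], [0, 0, 0], 0.766]

```text
clock: 9.43
eef_pos: [511.5, -15.9, 27.5]
eef_rot: [3.142, 0.002, 1.7]
wrist_force: [0.5, -23.6, 0.6]
finger_gap: 22.2
finger_force: 11.8
```

Call:
apply_moves:
  moves:
    - [[0.004, 0, 0], [0, 0, 0], 0.766]
    - [[0.008, 0, 0], [0, 0, 0], 0.766]

```text
clock: 9.6
eef_pos: [511.5, -15.7, 27.7]
eef_rot: [3.141, 0.005, 1.701]
wrist_force: [1.4, -40.0, 1.5]
finger_gap: 22.0
finger_force: 19.8
```

The force rose to 40 N with the TCP stalled at hearth x ≈ −71.6, close to the −68 expected for contact with the back stone. I'll back off and look.

Call:
apply_moves:
  moves:
    - [[-0.03, 0, 0], [0, 0, 0], 0.766]
    - [[-0.08, 0, 0], [0, 0, 0], 0.766]
    - [[-0.16, 0, 0], [0, 0, 0], 0.766]
    - [[-0.24, 0, -0.1], [0, 0, 0], 0.766]
    - [[-0.4, 0, -0.3], [0, 0, 0], 0.766]
    - [[-0.55, 0, -0.45], [0, 0, 0], 0.766]
    - [[-0.7, 0, -0.5], [0, 0, 0], 0.766]
    - [[-0.8, 0, -0.5], [0, 0, 0], 0.766]
    - [[-0.8, 0, -0.5], [0, 0, 0], 0.766]
    - [[-0.8, 0, -0.5], [0, 0, 0], 0.766]
    - [[-0.8, 0, -0.5], [0, 0, 0], 0.766]

```text
clock: 10.52
eef_pos: [536.4, -210.8, 151.6]
eef_rot: [-3.141, -0.001, 1.699]
wrist_force: [-0.2, 0.2, -0.7]
finger_gap: 22.2
finger_force: 0.0
```

```bash
python3 - <<'E'
from h import *
im=viewer.camera("top");sc=viewer.camera("scene");cv2.imwrite("pics/t5f.png",im)
a=im[215:300,215:375];b=sc[140:350,230:460]
cv2.imwrite("pics/t5.png",np.vstack([cv2.resize(a,(500,266)),cv2.resize(b,(500,456))[120:430]]))
try:
    hsv=cv2.cvtColor(im,cv2.COLOR_BGR2HSV);m=((hsv[...,1]>95)&(hsv[...,2]<130)|((hsv[...,1]>110)&(hsv[...,2]<210))).astype(np.uint8)
    m[:215]=0;m[300:]=0;m[:,:235]=0;m[:,365:]=0
    for c in cv2.findContours(m,cv2.RETR_EXTERNAL,cv2.CHAIN_APPROX_NONE)[0]:
        if cv2.contourArea(c)>50:
            r=cv2.minAreaRect(ray("top",c.reshape(-1,2),18).astype(np.float32)); print(cv2.contourArea(c),r,toH(r[0]))
except Exception as e: print(e)
o=cv2.imread("pics/top0.png");print("diffs",[int((cv2.absdiff(o,im).max(2)[y0:y1,x0:x1]>40).sum()) for x0,x1,y0,y1 in[(240,282,142,190),(300,420,150,200),(150,192,268,305),(450,575,215,305)]])
E
```

```text
1498.0 ((493.203857421875, 105.86102294921875), (55.81351852416992, 222.95265197753906), 7.653420448303223) (np.float64(51.282652201744426), np.float64(4.740362247476059))
diffs [0, 184, 0, 433]
```

View pics/t5.png

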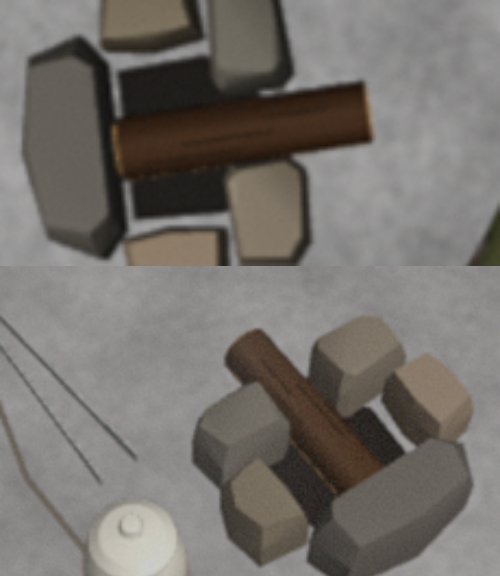

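View pics/t5f.png

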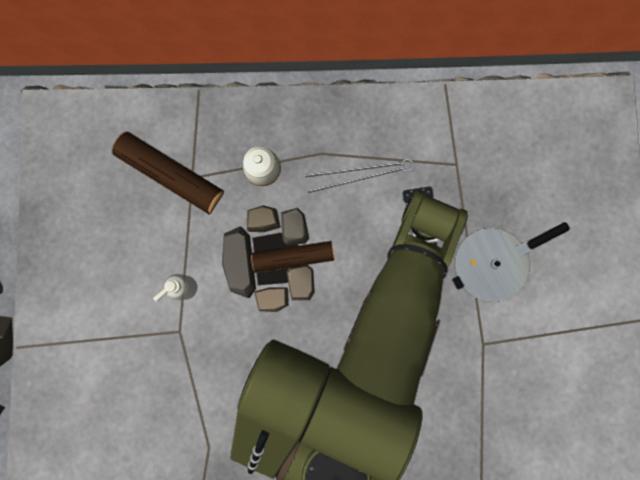

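The log is home, with its leading end against the back stone at about (251,260). The lid (493,265), tongs, jar and dispenser are where they were. The pixel differences near the lid and tongs come from the arm covering them. I'll hand it in.

```bash
python3 -c "
from cell import manip
print(manip.sign_off())"
```

```text
the job is handed in; nothing more can be done
None
```

I pushed the middle-sized log through the gap until it met the back stone (its centre measures about 51 mm in from the gap's outer edge, against 42–56 mm allowed), the lid, jar, tongs and dispenser look unmoved, and the job is handed in; no verdict was returned.

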